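# Finger-test of a saw's rubber trip edge

### The job

Check the bent rubber trip edge from the panel saw, lying on the bench: with the gripper shut, set the fingertips on top of the black rubber bar at its junction-box end, press it in a few millimetres, and slide along the middle of the bar, round the bend, to its other end, then lift clear so that the bar springs back. Do not let the bar spring up on the way or push it right down to its stop, and leave the trip edge and the things around it where they lie.

Things in the scene. Friction and masses are not known exactly. Their poses are not given: they have to be found in the camera images.
- unit: The trip edge, 1.5 to 2.4 kg, loose on the bench: bent aluminium channel (foot 46 mm wide, walls 36 mm high) carrying a black rubber bar. Origin: under the bend, on the bench; z up. One 120 mm leg runs along -x to a grey junction box (62 mm wide, 38 mm high, from 123 to 183 mm along -x, black cap on top). The other 120 mm leg runs at 40 degrees from +x towards +y and ends plain. Any yaw.
- strip (a joint): How far the black bar is pressed down, in m: 0 = up, 0.012 = at its stop. The whole bar moves down level wherever it is pressed; a spring returns it: about 1 N starts it, 4 N gives 4 mm, 6 N about 6.5 mm, 10 N about 11 mm. The bar is 22 mm wide, flat on top with 3 mm rounded edges, its top 55 mm above the bench when up.
- start (a point): On top of the rubber bar, mid-width, 15 mm from the bar's end beside the junction box. It moves down with the bar, as do the four points below.
- leg_a (a point): On top of the bar, mid-width, half-way (52.5 mm) from start to bend.
- bend (a point): On top of the bar, mid-width, at the bend.
- leg_b (a point): On top of the bar, mid-width, half-way (52.5 mm) from bend to finish.
- finish (a point): On top of the bar, mid-width, 15 mm from the bar's plain end.
- offcut: Bystander: wooden offcut 55 x 40 x 28 mm, in the inner angle of the bend, about 105 mm from it. Origin under its centre.
- plug: Bystander: round wooden plug, 34 mm across, 34 mm high, on the outer side of the bend, about 90 mm from it. Origin under its centre.
- setup: Bystander: brass set-up block lying flat, 60 x 20 x 20 mm, beside the junction-box leg on its outer side, about 92 mm from the bar. Origin under its centre.
- glue: Bystander: white glue bottle, 54 mm across, 150 mm high, on the left. Origin under its centre.
- mug: Bystander: white mug, 80 mm across, 90 mm high, on the left. Origin under its centre.
- pushblock: Bystander: push block, 150 x 60 mm plywood sole with a wooden grip, 72 mm high, on the right. Origin under its centre.
- driver: Bystander: screwdriver lying on the right. Origin on the bench, under the tool.

How it is judged (in metres and radians):
On the way, in this order (a step that is already met when the one before it is completed fails the run):
1. fingertips press the bar at its junction-box end (horizontal distance between the grasp point and start below 0.015 m and value of joint strip above 0.0015 m and contact force between the fingers and unit above 0.3 N), for 0.05 s.
2. half-way along the first leg, bar pressed (horizontal distance between the grasp point and leg_a below 0.015 m and value of joint strip above 0.0015 m and contact force between the fingers and unit above 0.3 N), for 0.05 s.
3. at the bend, bar pressed (horizontal distance between the grasp point and bend below 0.015 m and value of joint strip above 0.0015 m and contact force between the fingers and unit above 0.3 N), for 0.05 s.
4. half-way along the second leg, bar pressed (horizontal distance between the grasp point and leg_b below 0.015 m and value of joint strip above 0.0015 m and contact force between the fingers and unit above 0.3 N), for 0.05 s.
5. at the plain end, bar pressed (horizontal distance between the grasp point and finish below 0.015 m and value of joint strip above 0.0015 m and contact force between the fingers and unit above 0.3 N), for 0.05 s.
At the end, for the whole second after the job is handed in: The bar was pressed at least 1.5 mm with the shut fingers centred within 15 mm of start, leg_a, bend, leg_b and finish in that order; it is now up again (within 1 mm), the trip edge lies flat within 15 mm of where it was, and no bystander has moved 15 mm (value of joint strip below 0.001 m and distance of each of unit, offcut, plug, glue, mug, pushblock, driver, setup from where it was at the start of the episode below 0.015 m and angle between unit's own z axis and vertical below 0.05 rad and linear speed of unit below 0.01 m/s); the robot touches nothing.
It fails at once if the bar was let up, or the fingers came down on or near it, between its two ends: the fingers' grasp point came within 35 mm of leg_a, bend or leg_b with the bar pressed less than 0.8 mm ((distance between the grasp point and leg_a below 0.035 m or distance between the grasp point and bend below 0.035 m or distance between the grasp point and leg_b below 0.035 m) and value of joint strip below 0.0008 m).
It fails at once if the bar was pushed down to its stop (more than 11.3 mm) (value of joint strip above 0.0113 m).
It fails at once if the trip edge was pressed with more than 25 N (contact force between the fingers and unit above 25 N).
It fails at once if the trip edge was shifted 15 mm, lifted or tipped (distance of unit from where it was at the start of the episode above 0.015 m or height (world z) of unit above 0.006 m or angle between unit's own z axis and vertical above 0.06 rad).
It fails at once if a bystander was moved or lifted (15 mm) (distance of any of offcut, plug, glue, mug, pushblock, driver, setup from where it was at the start of the episode above 0.015 m).
It also fails if it takes over 42 s, if anything falls off the work surface, if the arm or the gripper's body presses on something with over 40 N, if the wrist force passes 120 N, or if a joint passes its speed limit or range.

### The arm

A 6-joint arm with a two-finger parallel gripper is mounted at the origin on the work surface. World frame = base frame: x ahead of the robot, y to its left, z up, the work surface at z = 0. Lengths are in m, angles in degrees, forces in N, time in s.
With the tool pointing down it reaches from about 0.3 to 0.825 m from the base axis. Payload 5.4 kg.
Tool frame: the origin (TCP) lies midway between the tips of the shut fingers; the grasp point (between the pads) lies 19 mm behind it; z points along the fingers, y is the line along which they close (so a half turn about z gives the same grasp; the last joint's range is limited). The gripper opens to 92 mm and grips with 3 to 60 N. Pads are 20 mm wide; open, the fingers measure 128 mm over their backs; the gripper's body (75 mm by 189 mm) begins 69 mm behind the grasp point.
Start: joints at [62.103, 9.076, 91.501, -0, 79.423, -12.038], TCP at [0.157, 0.553, 0.215] pointing down, gripper open.
Joint ranges: [-166.64, 166.64], [-54.1, 131.32], [10.49, 154.53], [-73.88, 253.88], [9.74, 151.15], [-171.62, 171.62]. Speed limits (degrees/s): [147.25, 147.25, 180, 180, 180, 180].

### API

Orientations are given as [roll, pitch, yaw] about the fixed x, y, z axes, in that order (R = Rz(yaw) Ry(pitch) Rx(roll)).
In Python, from rig import arm, read_camera gives the robot as it stands.
- The arm moves only by the tool arm_command, never from a script. Its argument "deltas" is a list of rows, each an object of numbers: "tx", "ty", "tz": the shift along the tool's x, y, z in m; "spin": the turn about the tool's z in degrees. In form: [{"tx": .., "ty": .., "tz": .., "spin": ..}, ...]. A call has 1 to 10 rows; each row is the pose to reach, as a shift and turn from the pose commanded when the call began, along the tool's axes at that moment; what a row does not reach only later rows make up. A row lasts 1/12 s, in which the tool goes at most 41.7 mm and 7.16 degrees, less where a joint would pass 70% of its speed; a pose out of reach is approached as far as the arm can. A call with a gripper value outside its range is refused whole. "grip" is the opening, from -1 (shut) to 1 (fully open), set as the call begins (left out, the last holds). The fingers move at their own pace and stop on an object; "squeeze" is the grip in N (left out, the last holds). Time passes only in rows, so rows that repeat a pose let the fingers close. It gives the time, the measured TCP pose, the force, the opening and the grip force at its end, in the units of the state.
- arm.get_obs(): the state, without advancing time (a new reading comes with each control period).
- read_camera(name): name is "scene" or "top"; returns a dict with "color" (420x560x3 uint8, red, green, blue), "z_map" (420x560 float32, m along the optical axis (not along the pixel's ray), 0 where there is no reading), "fx", "fy", "cx", "cy" (pixels), "rvec" (rotation vector, rad) and "tvec" (3), from world to camera coordinates, as OpenCV has them. Camera axes: x right, y down, z forward; pixel columns grow to the right and rows downward; lengths in m; the calibration is good to about 2 mm. A picture is of the moment at which its call begins.
- arm.job_done(): hands the job in; it is judged then, once.
The state is a dict: "clock": time; "joints": joint angles; "qvel": joint speeds; "joint_efforts": joint torques, N m; "ee_pos": TCP position; "tcp_rot": TCP orientation; "force": force on the tool from outside, world axes, zero at the start; "moment": the same for the moment, N m; "width": opening from 0.0 (shut) to 1.0 (fully open); "grip_force": force on a finger pad.
Only numpy, scipy, OpenCV 4.12 (cv2) and the standard library are available. Lean on these libraries where they do the work, as an engineer would, in place of code of your own. Each camera call takes 0.05 s, during which the arm holds its last target. There are 200 camera calls.

## Working session

There is one attempt and no reset: what is moved stays moved. The work goes in short steps, Python scripts to look and compute and a tool call to move; the robot and the scene stay as the last step left them, time stands still between calls to the robot, and variables do not carry over. Pictures are saved under pics/ and viewed, at most 10 in all, crops included, and the job is handed in when it is done.

Besides the shell and the picture viewer there is one more tool, called after "Emit:" as name(argument=value, ...) on one line, values as JSON. arm_command: Moves the arm, as the interface text tells. Its arguments: {"type":"object","properties":{"deltas":{"type":"array"},"grip":{"type":"number"},"squeeze":{"type":"number"}},"required":["deltas"]}

```bash
mkdir -p pics
python3 - <<'E'
from rig import arm, read_camera
import cv2,numpy as np
for n in("scene","top"):
    c=read_camera(n);cv2.imwrite(f"pics/{n}0.png",cv2.cvtColor(c["color"],cv2.COLOR_RGB2BGR));np.savez(f"{n}0.npz",**c)
o=arm.get_obs();print(o)
E
```

```text
{'clock': 0.1, 'joints': array([ 6.21049482e+01,  9.10883437e+00,  9.15626880e+01, -9.59540639e-04,
        7.94217521e+01, -1.20408467e+01]), 'qvel': array([-0.10297862,  0.06437795, -0.24920865,  0.04118991, -0.03795445,
       -0.09372778]), 'joint_efforts': array([-3.38062755e-04, -3.86500561e+01, -3.22960281e+01,  7.02489540e-02,
        3.38910031e-02, -1.04140867e-05]), 'ee_pos': array([0.1568795 , 0.55262118, 0.21373922]), 'tcp_rot': array([-1.79908581e+02, -1.85356976e-02,  1.64145957e+02]), 'force': array([-0.79809805, -0.01832701, -0.62755681]), 'moment': array([ 0.01417308, -0.01058285, -0.018541  ]), 'grip_force': 0.0, 'width': 1.002207723887391}
```

View pics/top0.png

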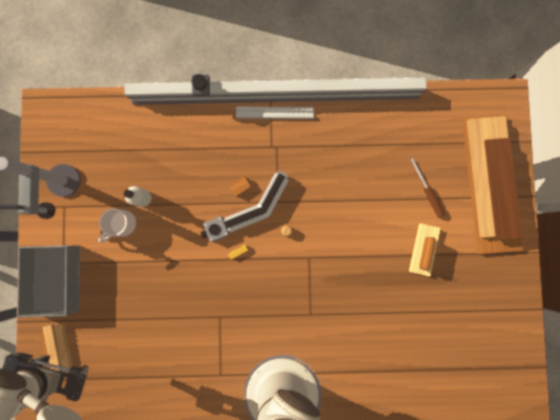

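View pics/scene0.png

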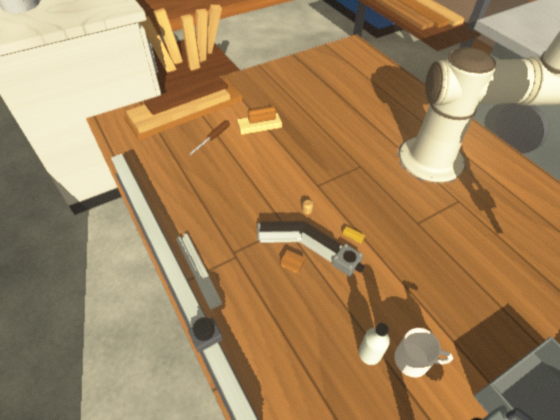

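The top view shows the junction box at about (215,229), the bend at (263,210) and the plain end at (281,177). In the scene view these are at (348,258), (303,231) and (262,230). I'll enlarge both.

Run:
```python
import cv2
a=cv2.imread("pics/top0.png")[165:250,195:300];b=cv2.imread("pics/scene0.png")[210:280,250:370]
cv2.imwrite("pics/topc.png",cv2.resize(a,None,fx=7,fy=7,interpolation=cv2.INTER_CUBIC))
cv2.imwrite("pics/scenec.png",cv2.resize(b,None,fx=6.5,fy=6.5,interpolation=cv2.INTER_CUBIC))
```

```text
(no output)
```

View pics/topc.png

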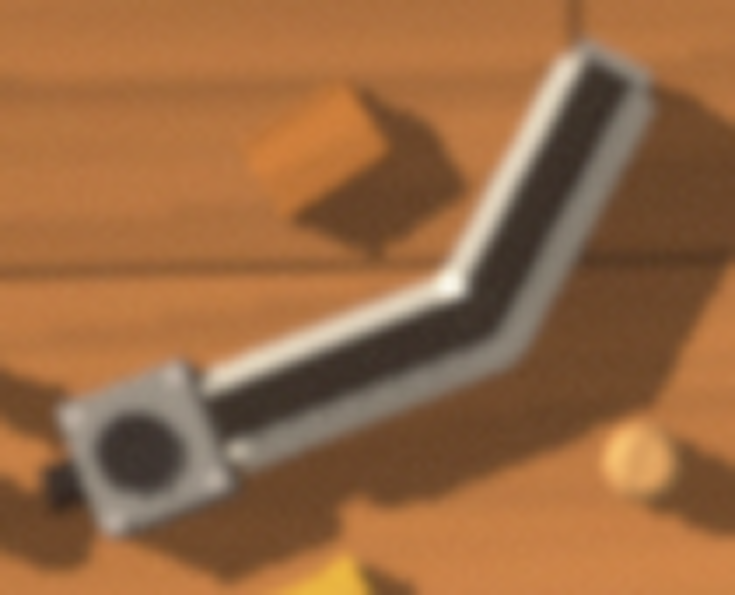

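View pics/scenec.png

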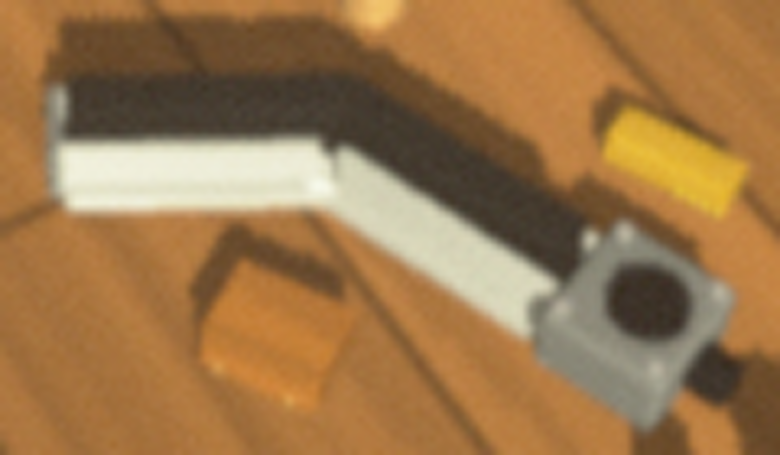

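```bash
cat > h.py <<'E'
import numpy as np,cv2
from scipy.optimize import least_squares
def ray(c,px,z):
    R=cv2.Rodrigues(c["rvec"])[0];t=c["tvec"].ravel()
    d=R.T@np.array([(px[0]-c["cx"])/c["fx"],(px[1]-c["cy"])/c["fy"],1]);o=-R.T@t
    return o+d*(z-o[2])/d[2]
a=np.radians(40);ca,sa=np.cos(a),np.sin(a)
P=lambda s:np.array([s,0]) if s<0 else np.array([s*ca,s*sa])
def fit(W,S):
    def w(p,s):
        c,q=np.cos(p[2]),np.sin(p[2]);return p[:2]+np.array([[c,-q],[q,c]])@P(s)
    f=lambda p:np.concatenate([w(p,s)-x[:2] for x,s in zip(W,S)])
    r=min((least_squares(f,[*W[1][:2],y]) for y in (0,2,4)),key=lambda r:r.cost)
    return r.x,r.fun,w
E
python3 - <<'E'
from h import *
S=[-.12,0,.12]
for n,o,k,pts in(("top",(195,165),7,[(222,414),(482,317),(610,77)]),("scene",(250,210),6.5,[(572,247),(342,110),(65,105)])):
    c=np.load(n+"0.npz")
    px=[(o[0]+(u+.5)/k-.5,o[1]+(v+.5)/k-.5) for u,v in pts]
    W=[ray(c,p,.055) for p in px]
    p,r,w=fit(W,S);print(n,np.round(W,4).tolist(),"pose",p[:2].round(4),np.degrees(p[2]).round(2),"res mm",(r*1e3).round(1))
    for s in(-.105,-.0525,0,.0525,.105):print(s,w(p,s).round(4))
    R=cv2.Rodrigues(c["rvec"])[0];
    for q in px:
        z=float(c["z_map"][int(round(q[1])),int(round(q[0]))]);print((R.T@(np.array([(q[0]-c["cx"])/c["fx"]*z,(q[1]-c["cy"])/c["fy"]*z,z])-c["tvec"].ravel())).round(4))
E
```

```text
top [[0.5119, 0.1534, 0.055], [0.5507, 0.0427, 0.055], [0.6522, -0.0138, 0.055]] pose [0.5506 0.0432] -69.99 res mm [-2.4  2.5 -0.1  0.5  2.4 -3. ]
-0.105 [0.5147 0.1418]
-0.0525 [0.5327 0.0925]
0 [0.5506 0.0432]
0.0525 [0.5961 0.0169]
0.105 [ 0.6416 -0.0093]
[0.5118 0.153  0.0593]
[0.5506 0.0426 0.0575]
[ 0.652  -0.0138  0.0563]
scene [[0.5162, 0.1614, 0.055], [0.5599, 0.0547, 0.055], [0.6605, -0.0071, 0.055]] pose [0.5581 0.0519] -69.51 res mm [-0.1  2.9 -1.9 -2.8  2.  -0.1]
-0.105 [0.5213 0.1502]
-0.0525 [0.5397 0.1011]
0 [0.5581 0.0519]
0.0525 [0.6038 0.026 ]
0.105 [6.494e-01 2.000e-04]
[0.5112 0.1565 0.045 ]
[0.5585 0.0529 0.0519]
[0.9672 0.598  0.9623]
```

Emit:
arm_command(deltas=[{"tx": -0.015, "ty": -0.01, "spin": 2}, {"tx": -0.045, "ty": -0.03, "spin": 5}, {"tx": -0.075, "ty": -0.05, "spin": 9}, {"tx": -0.105, "ty": -0.07, "spin": 13}, {"tx": -0.135, "ty": -0.09, "spin": 17}, {"tx": -0.165, "ty": -0.11, "spin": 21}, {"tx": -0.195, "ty": -0.13, "spin": 25}, {"tx": -0.225, "ty": -0.15, "spin": 29}, {"tx": -0.25, "ty": -0.167, "spin": 32}, {"tx": -0.26, "ty": -0.173, "spin": 34}], grip=-1, squeeze=10)

```text
invalid input at $.deltas[0]: expected keys tx, ty, tz, spin
```

Emit:
arm_command(deltas=[{"tx": -0.015, "ty": -0.01, "tz": 0, "spin": 2}, {"tx": -0.045, "ty": -0.03, "tz": 0, "spin": 5}, {"tx": -0.075, "ty": -0.05, "tz": 0, "spin": 9}, {"tx": -0.105, "ty": -0.07, "tz": 0, "spin": 13}, {"tx": -0.135, "ty": -0.09, "tz": 0, "spin": 17}, {"tx": -0.165, "ty": -0.11, "tz": 0, "spin": 21}, {"tx": -0.195, "ty": -0.13, "tz": 0, "spin": 25}, {"tx": -0.225, "ty": -0.15, "tz": 0, "spin": 29}, {"tx": -0.25, "ty": -0.167, "tz": 0, "spin": 32}, {"tx": -0.26, "ty": -0.173, "tz": 0, "spin": 34}], grip=-1, squeeze=10)

```text
clock: 0.93
ee_pos: [0.3617, 0.3129, 0.2143]
tcp_rot: [-180.0, 0.1, 129.8]
force: [-0.7, -0.0, -0.1]
width: 0.3
grip_force: 0.0
```

Emit:
arm_command(deltas=[{"tx": -0.015, "ty": 0, "tz": 0, "spin": 0}, {"tx": -0.045, "ty": 0.001, "tz": 0.01, "spin": 0}, {"tx": -0.075, "ty": 0.002, "tz": 0.025, "spin": 0}, {"tx": -0.105, "ty": 0.003, "tz": 0.04, "spin": 0}, {"tx": -0.135, "ty": 0.004, "tz": 0.055, "spin": 0}, {"tx": -0.165, "ty": 0.005, "tz": 0.07, "spin": 0}, {"tx": -0.195, "ty": 0.006, "tz": 0.085, "spin": 0}, {"tx": -0.22, "ty": 0.007, "tz": 0.095, "spin": 0}, {"tx": -0.231, "ty": 0.0075, "tz": 0.1, "spin": 0}, {"tx": -0.231, "ty": 0.0075, "tz": 0.1, "spin": 0}])

```text
clock: 1.77
ee_pos: [0.5147, 0.1429, 0.1132]
tcp_rot: [-179.9, -0.1, 130.0]
force: [-0.5, 0.4, -0.2]
width: 0.007
grip_force: 0.0
```

Run:
```python
from rig import arm, read_camera
import cv2,numpy as np
ims=[]
for n,(x,y) in(("scene",(270,170)),("top",(180,150))):
    c=read_camera(n);im=cv2.cvtColor(c["color"],cv2.COLOR_RGB2BGR);np.savez(f"{n}1.npz",**c)
    ims.append(cv2.resize(im[y:y+110,x:x+130],None,fx=3,fy=3,interpolation=cv2.INTER_CUBIC))
cv2.imwrite("pics/close1.png",np.hstack(ims))
o=arm.get_obs();print(o["ee_pos"],o["tcp_rot"],o["force"],o["width"])
```

```text
[0.51408098 0.14480738 0.11469251] [-1.79989003e+02 -5.70092108e-02  1.30143403e+02] [0.92505038 0.49415471 0.01907002] -0.0006967538768576723
```

View pics/close1.png

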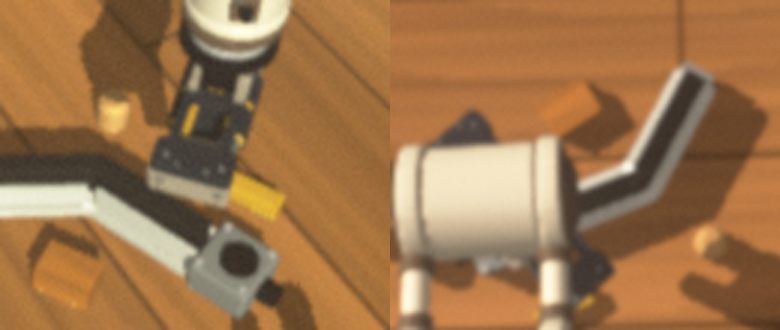

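The left view shows the shut fingertips as a grey edge, centred near crop (192,195), which is scene pixel (334,235). I'll check this and the bar model against the calibration.

Run:
```python
from h import *
c=np.load("scene0.npz");K=np.array([[c["fx"],0,c["cx"]],[0,c["fy"],c["cy"]],[0,0,1]],float)
pr=lambda X:cv2.projectPoints(np.array([X],float),c["rvec"],c["tvec"],K,None)[0].ravel()
print("tcp",pr([.514,.1448,.1147]))
im=cv2.imread("pics/scene0.png")[210:280,250:370];im=cv2.resize(im,None,fx=6.5,fy=6.5)
p=np.array([.5506,.0432,np.radians(-70)]);C,Q=np.cos(p[2]),np.sin(p[2]);R=np.array([[C,-Q],[Q,C]])
h=.011;n=h*np.tan(np.radians(20))
for sgn in(1,-1):
    L=[[-.12,sgn*h],[-sgn*n,sgn*h],np.array([ca,sa])*.12+np.array([-sa,ca])*sgn*h]
    q=[((pr([*(p[:2]+R@np.array(l)),.055])-[250,210]+.5)*6.5-.5) for l in L]
    print(np.round(q).tolist());cv2.polylines(im,[np.int32(q)],False,(0,0,255) if sgn>0 else (0,255,0),1)
cv2.imwrite("pics/ov.png",im)
```

```text
tcp [337.30387423 229.68526072]
[[562.0, 248.0], [338.0, 103.0], [66.0, 104.0]]
[[592.0, 214.0], [354.0, 62.0], [67.0, 63.0]]
```

View pics/ov.png

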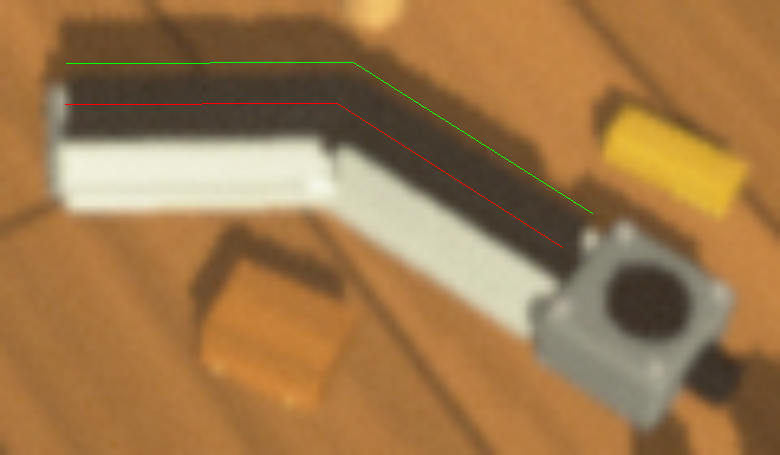

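Scene overlay: the bar's far edge sits about 1.8 px below the model (v≈75 against 63 in the crop), and the fingertips show a similar bias. The top-view estimate therefore holds to a few mm. I'm shifting it by about 1.5 mm and descending.

Emit:
arm_command(deltas=[{"tx": 0, "ty": 0.001, "tz": 0.015, "spin": 0}, {"tx": 0, "ty": 0.001, "tz": 0.03, "spin": 0}, {"tx": 0, "ty": 0.001, "tz": 0.043, "spin": 0}, {"tx": 0, "ty": 0.001, "tz": 0.053, "spin": 0}, {"tx": 0, "ty": 0.001, "tz": 0.057, "spin": 0}, {"tx": 0, "ty": 0.001, "tz": 0.059, "spin": 0}, {"tx": 0, "ty": 0.001, "tz": 0.061, "spin": 0}, {"tx": 0, "ty": 0.001, "tz": 0.062, "spin": 0}, {"tx": 0, "ty": 0.001, "tz": 0.062, "spin": 0}])

```text
clock: 2.62
ee_pos: [0.5158, 0.145, 0.0533]
tcp_rot: [179.9, 0.0, 130.1]
force: [-1.6, 1.2, 2.6]
width: 0.003
grip_force: 1.3
```

Emit:
arm_command(deltas=[{"tx": 0, "ty": 0, "tz": 0.001, "spin": 0}, {"tx": 0, "ty": 0, "tz": 0.002, "spin": 0}, {"tx": 0, "ty": 0, "tz": 0.003, "spin": 0}, {"tx": 0, "ty": 0, "tz": 0.0035, "spin": 0}, {"tx": 0, "ty": 0, "tz": 0.0035, "spin": 0}, {"tx": 0, "ty": 0, "tz": 0.0035, "spin": 0}])

```text
clock: 3.12
ee_pos: [0.5159, 0.1448, 0.0496]
tcp_rot: [179.9, 0.0, 130.1]
force: [-1.9, 3.7, 6.0]
width: 0.003
grip_force: 2.8
```

Emit:
arm_command(deltas=[{"tx": -0.002, "ty": -0.001, "tz": 0, "spin": 0}, {"tx": -0.006, "ty": -0.002, "tz": 0, "spin": 0}, {"tx": -0.011, "ty": -0.004, "tz": 0, "spin": 0}, {"tx": -0.016, "ty": -0.006, "tz": 0, "spin": 0}, {"tx": -0.022, "ty": -0.008, "tz": 0, "spin": 0}, {"tx": -0.028, "ty": -0.01, "tz": 0, "spin": 0}, {"tx": -0.034, "ty": -0.0124, "tz": 0, "spin": 0}, {"tx": -0.04, "ty": -0.0146, "tz": 0, "spin": 0}, {"tx": -0.046, "ty": -0.0168, "tz": 0, "spin": 0}, {"tx": -0.05, "ty": -0.0182, "tz": 0, "spin": 0}])

```text
clock: 3.95
ee_pos: [0.5343, 0.0946, 0.0496]
tcp_rot: [179.9, -0.0, 130.1]
force: [-1.6, 3.5, 6.3]
width: 0.006
grip_force: 2.8
```

Emit:
arm_command(deltas=[{"tx": -0.003, "ty": -0.001, "tz": 0, "spin": 0}, {"tx": -0.008, "ty": -0.003, "tz": 0, "spin": 0}, {"tx": -0.013, "ty": -0.005, "tz": 0, "spin": 0}, {"tx": -0.018, "ty": -0.0066, "tz": 0, "spin": 0}, {"tx": -0.024, "ty": -0.0088, "tz": 0, "spin": 0}, {"tx": -0.03, "ty": -0.011, "tz": 0, "spin": 0}, {"tx": -0.036, "ty": -0.0132, "tz": 0, "spin": 0}, {"tx": -0.042, "ty": -0.0154, "tz": 0, "spin": 0}, {"tx": -0.047, "ty": -0.0172, "tz": 0, "spin": 0}, {"tx": -0.05, "ty": -0.0182, "tz": 0, "spin": 0}])

```text
clock: 4.78
ee_pos: [0.5525, 0.0446, 0.0496]
tcp_rot: [179.9, -0.0, 130.1]
force: [-1.3, 5.0, 5.2]
width: 0.008
grip_force: 2.8
```

Run:
```python
from rig import arm, read_camera
import cv2,numpy as np
for n,(x,y,w,h) in(("scene",(255,222,30,25)),("top",(262,170,28,28))):
    c=read_camera(n)["color"];a=np.load(n+"0.npz")["color"]
    if n=="scene":cv2.imwrite("pics/bend.png",cv2.resize(cv2.cvtColor(c,4)[150:300,220:400],None,fx=4,fy=4))
    t=a[y:y+h,x:x+w];r=cv2.matchTemplate(c[y-6:y+h+6,x-6:x+w+6],t,cv2.TM_CCOEFF_NORMED)
    print(n,r.max(),cv2.minMaxLoc(r)[3])
o=arm.get_obs();print(o["ee_pos"],o["force"])
```

```text
scene 0.98890626 (6, 6)
top 0.49199718 (9, 0)
[0.55268675 0.04417794 0.04964272] [-1.16746475  1.40911919  4.95433634]
```

View pics/bend.png

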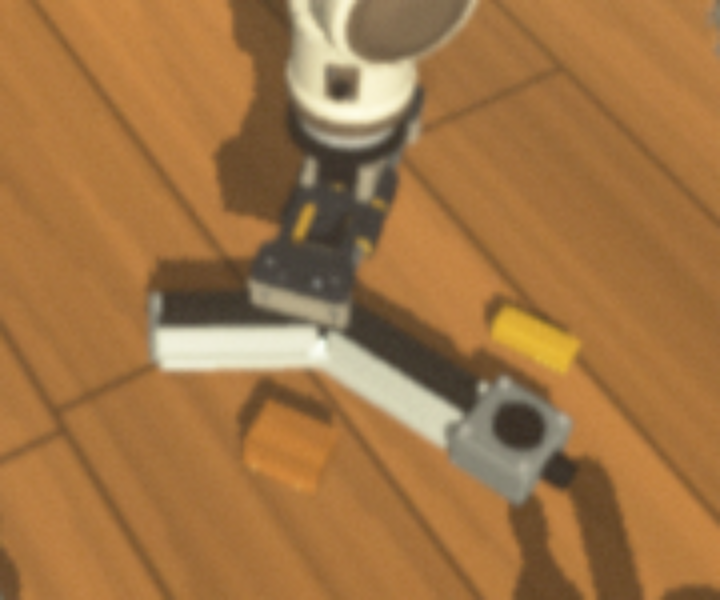

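The trip edge hasn't moved: plain end at crop (155,330), box at (510,430). The grey-edged block at (300,300) is probably the gripper body hiding the fingertips. I'll check that by projection.

Run:
```python
from h import *
c=np.load("scene0.npz");K=np.array([[c["fx"],0,c["cx"]],[0,c["fy"],c["cy"]],[0,0,1]],float)
pr=lambda X:cv2.projectPoints(np.array([X],float),c["rvec"],c["tvec"],K,None)[0].ravel()
t=np.array([.5526,.0443,.0496]);x=np.array([-.643,.766,0]);y=np.array([.766,.643,0])
f=lambda X:((pr(X)-[220,150])*4).round()
print("tcp",f(t))
for s in(-1,1):
  for h in(.088,):print("body",f(t+s*.0375*x+.0945*y+[0,0,h]))
print("short-side alt",[f(t+s*.0945*x+.0375*y+[0,0,.088]) for s in(-1,1)])
```

```text
tcp [329. 296.]
body [235. 309.]
body [349. 342.]
short-side alt [array([182., 219.]), array([461., 297.])]
```

The gripper body explains the block, and the projected TCP (329,296) agrees with the bend at about (332,298). On to the second leg.

Emit:
arm_command(deltas=[{"tx": -0.003, "ty": 0.001, "tz": 0, "spin": 0}, {"tx": -0.008, "ty": 0.003, "tz": 0, "spin": 0}, {"tx": -0.013, "ty": 0.005, "tz": 0, "spin": 0}, {"tx": -0.018, "ty": 0.0066, "tz": 0, "spin": 0}, {"tx": -0.024, "ty": 0.0088, "tz": 0, "spin": 0}, {"tx": -0.03, "ty": 0.011, "tz": 0, "spin": 0}, {"tx": -0.036, "ty": 0.0132, "tz": 0, "spin": 0}, {"tx": -0.042, "ty": 0.0154, "tz": 0, "spin": 0}, {"tx": -0.047, "ty": 0.0172, "tz": 0, "spin": 0}, {"tx": -0.05, "ty": 0.0182, "tz": 0, "spin": 0}])

```text
clock: 5.72
ee_pos: [0.5979, 0.0179, 0.0491]
tcp_rot: [-179.9, -0.1, 130.1]
force: [-4.0, 1.7, 5.6]
width: 0.006
grip_force: 3.0
```

Emit:
arm_command(deltas=[{"tx": -0.003, "ty": 0.001, "tz": 0, "spin": 0}, {"tx": -0.008, "ty": 0.003, "tz": 0, "spin": 0}, {"tx": -0.013, "ty": 0.005, "tz": 0, "spin": 0}, {"tx": -0.018, "ty": 0.0066, "tz": 0, "spin": 0}, {"tx": -0.024, "ty": 0.0088, "tz": 0, "spin": 0}, {"tx": -0.03, "ty": 0.011, "tz": 0, "spin": 0}, {"tx": -0.036, "ty": 0.0132, "tz": 0, "spin": 0}, {"tx": -0.042, "ty": 0.0154, "tz": 0, "spin": 0}, {"tx": -0.048, "ty": 0.0175, "tz": 0, "spin": 0}, {"tx": -0.05, "ty": 0.0182, "tz": 0, "spin": 0}])

```text
clock: 6.55
ee_pos: [0.6443, -0.0087, 0.0493]
tcp_rot: [-179.9, -0.0, 130.1]
force: [-4.1, 2.0, 6.6]
width: 0.006
grip_force: 2.9
```

Emit:
arm_command(deltas=[{"tx": 0, "ty": 0, "tz": 0, "spin": 0}, {"tx": 0, "ty": 0, "tz": 0, "spin": 0}, {"tx": 0, "ty": 0, "tz": -0.004, "spin": 0}, {"tx": 0, "ty": 0, "tz": -0.012, "spin": 0}, {"tx": 0, "ty": 0, "tz": -0.03, "spin": 0}, {"tx": 0, "ty": 0, "tz": -0.06, "spin": 0}, {"tx": 0, "ty": 0, "tz": -0.09, "spin": 0}, {"tx": 0, "ty": 0, "tz": -0.11, "spin": 0}, {"tx": 0, "ty": 0, "tz": -0.12, "spin": 0}, {"tx": 0, "ty": 0, "tz": -0.12, "spin": 0}])

```text
clock: 7.38
ee_pos: [0.646, -0.0089, 0.1722]
tcp_rot: [179.8, 0.3, 130.1]
force: [0.1, -0.6, 0.5]
width: 0.003
grip_force: 0.0
```

Run:
```python
from rig import arm, read_camera
import cv2,numpy as np
c=read_camera("scene")["color"];a=np.load("scene0.npz")["color"]
for x,y,w,h in((255,225,20,22),(330,240,35,35),(280,248,25,25)):
    r=cv2.matchTemplate(c[y-6:y+h+6,x-6:x+w+6],a[y:y+h,x:x+w],cv2.TM_CCOEFF_NORMED);print(r.max(),cv2.minMaxLoc(r)[3])
o=arm.get_obs();print(o["ee_pos"],o["force"])
cv2.imwrite("pics/end.png",cv2.resize(cv2.cvtColor(c,4)[150:300,220:400],None,fx=4,fy=4))
```

```text
0.9992834 (6, 6)
0.99773777 (6, 6)
0.9902411 (6, 6)
[ 0.64474911 -0.00864418  0.16974644] [-0.66458386 -0.05785654 -0.63546224]
```

View pics/end.png

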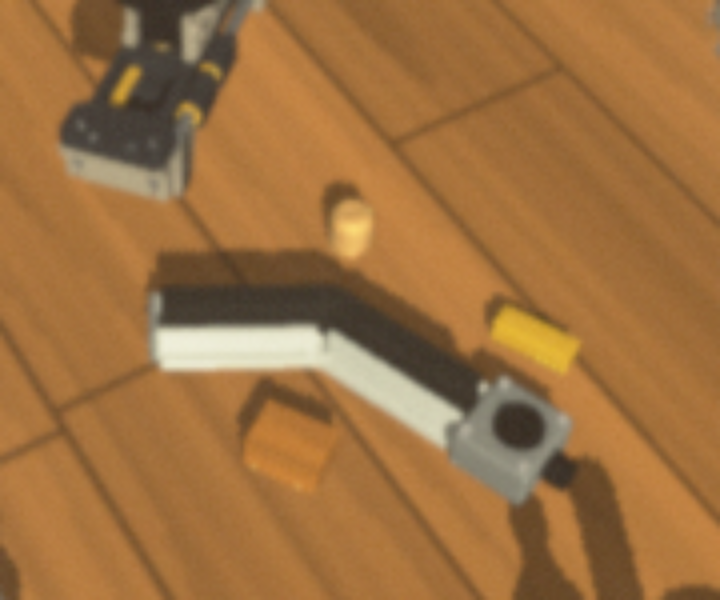

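The trip edge (bend at crop (325,320)) and the things around it are where they were, the bar is up and the gripper is clear.

```bash
python3 -c "
from rig import arm
print(arm.job_done())"
```

```text
the job is handed in; nothing more can be done
None
```

I slid the shut fingertips along the bar from the junction-box end, round the bend, to the plain end, with it pressed about 5–6 mm (5–7 N), then lifted clear. The last picture shows the bar up and the trip edge unmoved. I handed the job in, but no verdict came back.

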